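# Snap the plug box lid shut all round

### The job

The lid lies on the clear box of spare plugs, but its four blue rim flaps still stand up. Press the flaps down with the fingertips, working round the rim, until every one clicks shut flush with the lid, then back away. Do not pick anything up, do not bang on the lid or shove the box about, leave the dial standing on the lid, and leave everything around the box where it is.

Things in the scene. Friction and masses are not known exactly. Their poses are not given: they have to be found in the camera images.
- box: Clear plastic storage box of spare audio plugs, 190 x 150 mm over its lid, 64 mm high to the lid's top face, about 0.9 kg, standing loose on the table. Origin: centre of the underside; x along the 190 mm length, y along the 150 mm width, z up. The lid is a white panel (130 x 90 mm) with four white corner pieces, already seated, and between the corners four blue rim flaps, one along each side. Pressing straight down on the flaps does not tip the box.
- dial: Small aluminium control dial, 30 mm across and 18 mm high, standing loose near the middle of the lid's white panel (within 15 mm of it). Origin: centre of its underside.
- press_a (a point): Point to press on the blue rim flap of the short side, the box's +x side: on the flap's top face, midway along it and 20 mm outward from its hinge. The flap is 86 mm long and 30 mm wide (hinge to outer edge), 4 mm thick, with a 14 mm skirt at the outer edge. Axes turn with the flap: x outward from the box, z out of the top face. Raised, this point lies about 6 mm and the outer edge about 9 mm above the white panel's top face; clicked shut, the flap is flush with it.
- flap_a (a joint): Hinge of that flap (short side, the box's +x side), rad: 0 raised, 0.30 clicked shut and flush. It snaps: it resists with 7 to 10 N (pressed straight down near the press point) right at the start of its travel and less after; past the middle (0.15) it clicks shut by itself and stays; let go earlier and it springs back to 0.
- press_b (a point): Point to press on the blue rim flap of the long side, the box's +y side: on the flap's top face, midway along it and 20 mm outward from its hinge. The flap is 126 mm long and 30 mm wide (hinge to outer edge), 4 mm thick, with a 14 mm skirt at the outer edge. Axes turn with the flap: x outward from the box, z out of the top face. Raised, this point lies about 6 mm and the outer edge about 9 mm above the white panel's top face; clicked shut, the flap is flush with it.
- flap_b (a joint): Hinge of that flap (long side, the box's +y side), rad: 0 raised, 0.30 clicked shut and flush. It snaps: it resists with 7 to 10 N (pressed straight down near the press point) right at the start of its travel and less after; past the middle (0.15) it clicks shut by itself and stays; let go earlier and it springs back to 0.
- press_c (a point): Point to press on the blue rim flap of the short side, the box's -x side: on the flap's top face, midway along it and 20 mm outward from its hinge. The flap is 86 mm long and 30 mm wide (hinge to outer edge), 4 mm thick, with a 14 mm skirt at the outer edge. Axes turn with the flap: x outward from the box, z out of the top face. Raised, this point lies about 6 mm and the outer edge about 9 mm above the white panel's top face; clicked shut, the flap is flush with it.
- flap_c (a joint): Hinge of that flap (short side, the box's -x side), rad: 0 raised, 0.30 clicked shut and flush. It snaps: it resists with 7 to 10 N (pressed straight down near the press point) right at the start of its travel and less after; past the middle (0.15) it clicks shut by itself and stays; let go earlier and it springs back to 0.
- press_d (a point): Point to press on the blue rim flap of the long side, the box's -y side: on the flap's top face, midway along it and 20 mm outward from its hinge. The flap is 126 mm long and 30 mm wide (hinge to outer edge), 4 mm thick, with a 14 mm skirt at the outer edge. Axes turn with the flap: x outward from the box, z out of the top face. Raised, this point lies about 6 mm and the outer edge about 9 mm above the white panel's top face; clicked shut, the flap is flush with it.
- flap_d (a joint): Hinge of that flap (long side, the box's -y side), rad: 0 raised, 0.30 clicked shut and flush. It snaps: it resists with 7 to 10 N (pressed straight down near the press point) right at the start of its travel and less after; past the middle (0.15) it clicks shut by itself and stays; let go earlier and it springs back to 0.
- plug_red: Red connector plug standing upright beside the box, 20 mm across, 40 mm high. Leave alone. Origin: centre of its underside.
- plug_black: Black connector plug standing upright beside the box, 20 mm across, 40 mm high. Leave alone. Origin: centre of its underside.
- spool: Grey empty wire spool standing on end, 60 mm across, 40 mm high. Leave alone. Origin: centre of its underside.
- driver: Screwdriver lying on the table, 180 mm long. Leave alone. Origin: middle of its length, underside.
- cleaner: Amber bottle with a white cap, 48 mm across, 130 mm high. Leave alone. Origin: centre of its underside.
- mug: Blue mug, 76 mm across, 88 mm high. Leave alone. Origin: centre of its underside.

How it is judged (in metres and radians):
At the end, for the whole second after the job is handed in: All four flaps are clicked shut (joint over 0.26 of 0.30 rad), the box stands level and at rest within 40 mm of where it began, the dial stands upright on the lid within 50 mm of its centre, and each bystander is within 30 mm of its start (value of joint each of flap_a, flap_b, flap_c, flap_d above 0.26 rad and distance of box from where it was at the start of the episode below 0.04 m and angle between box's own z axis and vertical below 0.05 rad and linear speed of box below 0.02 m/s and horizontal distance between dial and box below 0.05 m and angle between dial's own z axis and vertical below 0.2 rad and z of dial in the frame of box above 0.058 m and distance of each of plug_red, plug_black, spool, driver, cleaner, mug from where it was at the start of the episode below 0.03 m); the robot touches nothing.
It fails at once if the box is lifted or tipped (height (world z) of box above 0.012 m or angle between box's own z axis and vertical above 0.15 rad).
It fails at once if the box is shoved more than 40 mm from its place (distance of box from where it was at the start of the episode above 0.04 m).
It fails at once if the dial is picked up, knocked over or pushed off the lid (z of dial in the frame of box above 0.08 m or z of dial in the frame of box below 0.05 m or angle between dial's own z axis and vertical above 0.5 rad).
It fails at once if the lid is hit with more than 80 N (contact force between the fingers and box above 80 N).
It fails at once if a plug, the spool, the screwdriver, the bottle or the mug is moved by more than 30 mm or lifted (distance of any of plug_red, plug_black, spool, driver, cleaner, mug from where it was at the start of the episode above 0.03 m).
It also fails if it takes over 51 s, if anything falls off the work surface, if the arm or the gripper's body presses on something with over 40 N, if the wrist force passes 120 N, or if a joint passes its speed limit or range.

### The arm

A 6-joint arm with a two-finger parallel gripper is mounted at the origin on the work surface. World frame = base frame: x ahead of the robot, y to its left, z up, the work surface at z = 0. Lengths are in mm, angles in rad, forces in N, time in s.
With the tool pointing down it reaches from about 350 to 850 mm from the base axis. Payload 8.1 kg.
Tool frame: the origin (TCP) lies midway between the tips of the shut fingers; the grasp point (between the pads) lies 19 mm behind it; y points along the fingers, z is the direction in which the jaws open and shut, and the axes are right-handed (so a half turn about y gives the same grasp; the last joint's range is limited). The gripper opens to 85 mm and grips with 20 to 120 N. Pads are 22 mm wide; open, the fingers measure 114 mm over their backs; the gripper's body (76 mm by 85 mm) begins 54 mm behind the grasp point. The pads swing forward as they close: fully open they stand 13 mm farther back than shut.
Start: joints at [1.193, 0.13, 1.488, -0, 1.523, -0.085], TCP at [173.159, 574.475, 231.292] pointing down, gripper open.
Joint ranges: [-2.96, 2.96], [-0.89, 2.26], [0.02, 2.5], [-1.34, 4.48], [0, 2.73], [-2.66, 2.66]. Speed limits (rad/s): [2.39, 2.39, 2.79, 3.14, 3.14, 3.14].

### API

Orientations are given as a unit quaternion [w, x, y, z].
In Python, from cell import r gives the robot as it stands. Calls block until the motion is done:
- r.move_pose(position, orientation): joint-space move of the TCP to a pose.
- r.move_linear(position, attitude=None, rate=150, threshold=None): straight line of the TCP; attitude=None keeps the orientation; rate is the mean speed in mm/s. With threshold (N) it stops when the force on the tool has changed by that much, and returns True; else False.
- r.move_j(angles): joint-space move.
- r.open_gripper() and r.grasp(force=None): open the fingers fully, or close them until they stop; force is the grip in N (None keeps the last).
- r.hold(seconds).
- r.ik(position, orientation): joint angles nearest the present ones, or None.
- r.get_state(): the state.
- r.snapshot(name): name is "scene" or "top" or "wrist"; returns the picture (384x512x3 uint8, red, green, blue); there is no depth.
- r.camera_model(name): a dict with "intrinsics" (3x3 intrinsics, pixels), "D" ([k1, k2, p1, p2, k3] as OpenCV has them; the pictures are not rectified), "position" and "rotation" of the camera in the world. Camera axes: x right, y down, z forward; pixel columns grow to the right and rows downward; lengths in mm; the calibration is good to about 2 mm. A picture is of the moment at which its call begins: read the wrist's pose just before it. camera_model takes no time and is no camera call; for the wrist camera it gives the pose at the moment of the call.
A pose or a line that the arm cannot do raises r.Unreachable and nothing moves.
- r.finish_job(): hands the job in, once; it reports no verdict.
Trained networks look in the newest picture that a camera, given by its name, has taken for a name from the list of things; names that differ only in an ending like _2 or _b are one class to them, and where a whole thing is asked for, a point or a joint stands for the part that bears it (a point fixed in the world has none). Each returns a list of dicts, best first, with "conf" (0 to 1); they miss things now and then, are a little off and sometimes report something else, mostly with a low value. They report only what shows in the picture. A call takes as long as a camera call.
- r.recognise(name, camera): "rect" ([left, top, right, bottom] in pixels, round what is visible of it).
- r.landmark_of(name, camera): "point" ([column, row] in pixels: a listed point, or the origin of a listed thing).
The state is a dict: "clock": time; "joint_positions": joint angles; "joint_velocities": joint speeds; "joint_efforts": joint torques, N m; "tcp_pos": TCP position; "tool_rot": TCP orientation; "ft_force": force on the tool from outside, world axes, zero at the start; "torque": the same for the moment, N m; "grip_width": finger opening in mm.
Only numpy, scipy, OpenCV 4.12 (cv2) and the standard library are available. Lean on these libraries where they do the work, as an engineer would, in place of code of your own. Each camera call takes 0.05 s, during which the arm holds its last target.

## Working session

There is one attempt and no reset: what is moved stays moved. The work goes in short steps, each a Python script; the robot and the scene stay as the last script left them, time stands still between calls to the robot, and variables do not carry over. Pictures are saved under pics/ and viewed, and the job is handed in when it is done.

```bash
mkdir -p pics; ls
python3 - <<'E'
from cell import r
import cv2,json
s=r.get_state();print(s)
for c in ["scene","top","wrist"]:
    im=r.snapshot(c);cv2.imwrite(f"pics/{c}0.png",im[...,::-1])
    m=r.camera_model(c);print(c,m)
    for n in ["box","dial","press_a","press_b","plug_red","plug_black","cleaner","mug","spool"]:
        print(n,[(x['point'],x['conf']) for x in r.landmark_of(n,c)][:4])
E
```

```text
pics
{'clock': 0.0, 'joint_positions': array([ 1.19259304e+00,  1.31165354e-01,  1.48928627e+00, -2.02911924e-05,
        1.52296281e+00, -8.53887855e-02]), 'joint_velocities': array([-0.00114004, -0.00134474, -0.00097338,  0.00262553, -0.00163062,
       -0.00018934]), 'joint_efforts': array([-1.75119829e-03, -5.69435048e+01, -5.00524771e+01, -3.15081497e-04,
        1.56302151e-02, -2.18027265e-05]), 'tcp_pos': array([172.96802459, 573.96382597, 230.23806695]), 'tool_rot': array([-0.6989131 ,  0.70017014, -0.10329671,  0.10301473]), 'ft_force': array([-0.28383859,  0.63618992, -0.54326444]), 'torque': array([-0.00777498,  0.01763639, -0.00119495]), 'grip_width': 85.37828451135181}
scene {'intrinsics': array([[449.73279393,   0.        , 254.45139459],
       [  0.        , 449.73279393, 201.08983978],
       [  0.        ,   0.        ,   1.        ]]), 'D': array([-0.09681162,  0.        ,  0.        ,  0.        ,  0.        ]), 'position': array([1195.06803487,  264.06239308,  984.25276381]), 'rotation': array([-0.16808523,  0.51140073,  0.80264789, -0.25685213])}
box [([244.8, 
[... 1074 characters left out ...]
5), ([290.5, 185.1], 0.81), ([308.3, 223.7], 0.76)]
plug_red [([237.0, 207.8], 0.36)]
plug_black [([287.4, 173.7], 0.51)]
cleaner [([112.5, 246.6], 0.84)]
mug [([395.0, 177.9], 0.96)]
spool [([119.1, 174.8], 0.96), ([281.2, 221.8], 0.69)]
wrist {'intrinsics': array([[265.92916008,   0.        , 256.88757146],
       [  0.        , 265.92916008, 192.13044662],
       [  0.        ,   0.        ,   1.        ]]), 'D': array([0.007372, 0.      , 0.      , 0.      , 0.      ]), 'position': array([104.15292007, 594.49680286, 374.58324428]), 'rotation': array([0.11457315, 0.79427277, 0.59060771, 0.08477202])}
box []
dial []
press_a []
press_b []
plug_red []
plug_black []
cleaner []
mug []
spool []
```

View images.

View pics/top0.png

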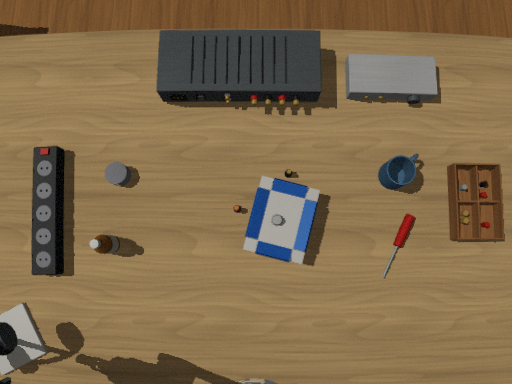

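View pics/scene0.png

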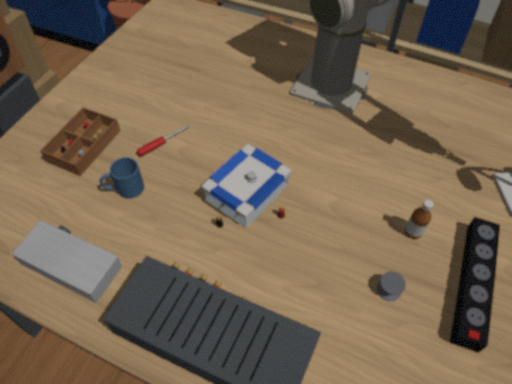

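```bash
cat > h.py <<'E'
import numpy as np,cv2
from scipy.spatial.transform import Rotation as R
def cam(m):
    q=m["rotation"];return R.from_quat(q,scalar_first=True).as_matrix(),m["position"],m["intrinsics"],m["D"]
def back(m,uv,z):
    Rm,p,K,D=cam(m)
    x=cv2.undistortPoints(np.array(uv,float).reshape(-1,1,2),K,D).reshape(-1,2)
    d=np.c_[x,np.ones(len(x))]@Rm.T
    return p+d*((z-p[2])/d[:,2])[:,None]
def proj(m,P):
    Rm,p,K,D=cam(m)
    rv=cv2.Rodrigues(Rm.T)[0]
    return cv2.projectPoints(np.array(P,float).reshape(-1,1,3),rv,-Rm.T@p,K,D)[0].reshape(-1,2)
E
python3 - <<'E'
from cell import r
from h import *
mt=r.camera_model("top");ms=r.camera_model("scene")
print(back(mt,[[254.4,210.4],[270.8,251.9],[290.5,185.1],[308.3,223.7]],70))
print(back(ms,[[265.2,185.0],[229.8,160.4],[228.5,195.9],[264.3,159.2]],70))
print(back(mt,[[275.8,219]],64), back(ms,[[251,177.5]],64))
for f,b in(("top0",(200,140,340,290)),("scene0",(180,110,310,260))):
    im=cv2.imread(f"pics/{f}.png")[b[1]:b[3],b[0]:b[2]]
    cv2.imwrite(f"pics/{f}_z.png",cv2.resize(im,None,fx=4,fy=4,interpolation=cv2.INTER_CUBIC))
E
```

```text
[[ 550.26785144    8.79943507   70.        ]
 [ 448.35381515  -32.3215676    70.        ]
 [ 614.15839817  -80.67771779   70.        ]
 [ 518.16247377 -124.63447383   70.        ]]
[[ 537.11686129   -3.18205224   70.        ]
 [ 501.26718056 -123.11554639   70.        ]
 [ 608.34679477  -72.88366109   70.        ]
 [ 457.99574967  -41.13949888   70.        ]]
[[529.7066911  -44.45019152  64.        ]] [[525.92641706 -48.76286324  64.        ]]
```

View pics/top0_z.png

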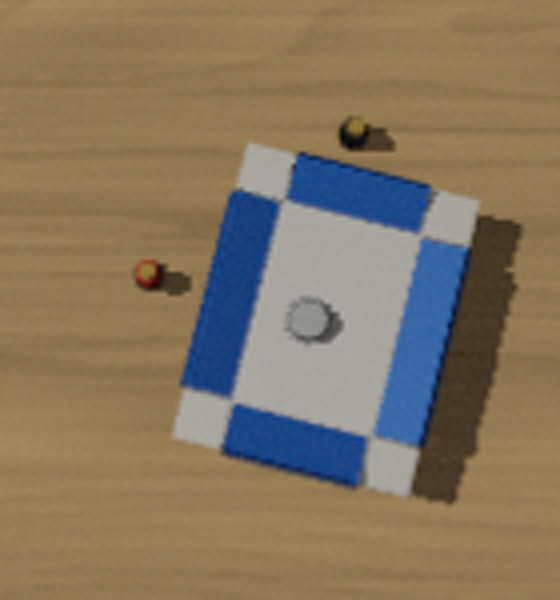

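View pics/scene0_z.png

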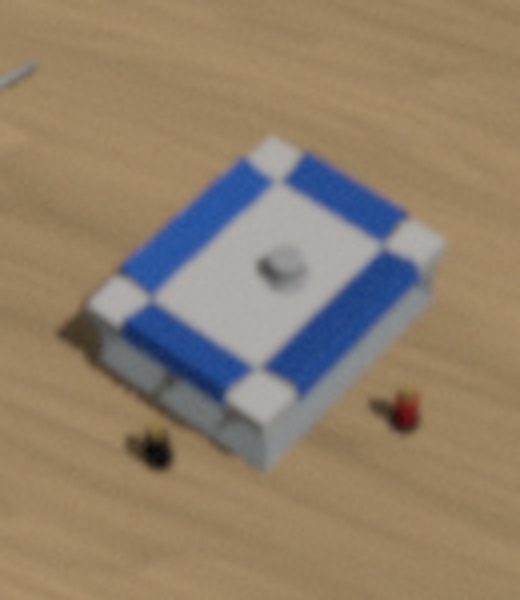

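```bash
cat >> h.py <<'E'
def fit(m,uv,Q):
    P=back(m,uv,64)[:,:2]; Q=np.array(Q,float)
    c=P.mean(0);qc=Q.mean(0)
    U,S,V=np.linalg.svd((Q-qc).T@(P-c)); Rm=V.T@np.diag([1,np.linalg.det(V.T@U.T)])@U.T
    t=c-Rm@qc; return t,np.arctan2(Rm[1,0],Rm[0,0]),np.round(P-(Q@Rm.T+t),1)
E
python3 - <<'E'
from cell import r
from h import *
mt=r.camera_model("top");ms=r.camera_model("scene")
# order +x-top-left, top-right, bottom-right, bottom-left in top view (up= +x world, left=+y)
Q=[[65,45],[65,-45],[-65,-45],[-65,45],[95,75],[95,-75],[-95,-75],[-95,75]]
zt=np.array([[282,201],[421,232],[372,437],[232,402],[248,143],[480,202],[412,497],[172,437]])/4+[200,140]-.375
print(fit(mt,zt,Q))
# scene: +x is toward bottom
zs=np.array([[258,369],[152,301],[280,180],[384,244],[264,420],[88,302],[272,134],[446,240]])/4+[180,110]-.375
print(fit(ms,zs,Q))
print(back(mt,[[287.4,173.7],[236.8,208]],40),back(ms,[[216,222],[279.7,214]],10))
E
```

```text
(array([529.49791573, -58.68138573]), np.float64(-0.23706622498113364), array([[-0.6,  0.2],
       [ 1.5,  0.7],
       [ 0.3,  0.9],
       [ 0.2, -0. ],
       [-0.2, -0.4],
       [-1.4, -0.3],
       [-0.2, -1.7],
       [ 0.4,  0.6]]))
(array([529.66338819, -58.867872  ]), np.float64(-0.24254702601278527), array([[ 0.9, -0.3],
       [ 2.8,  1.6],
       [-0.6,  0.8],
       [-0.4,  0. ],
       [-2.1, -2.1],
       [-0.7,  0.8],
       [-0.6, -0.5],
       [ 0.7, -0.4]]))
[[648.02524092 -74.646364    40.        ]
 [558.64418306  54.25515341  40.        ]] [[658.38334051 -86.47065113  10.        ]
 [565.45190191  52.78839067  10.        ]]
```

```bash
cat > p.py <<'E'
from cell import r
from h import *
yaw=-0.24;C=np.array([529.6,-58.8]);e=np.array([np.cos(yaw),np.sin(yaw)]);n=np.array([-e[1],e[0]])
F={"a":(65+20,e),"b":(45+20,n),"c":(65+20,-e),"d":(45+20,-n)}
def quat(o):
    best=None
    for s in(1,-1):
        t=s*np.array([-o[1],o[0],0]);y=np.array([0,0,-1.]);x=np.cross(y,t)
        q=R.from_matrix(np.c_[x,y,t]).as_quat(scalar_first=True)
        yield q
def press(k,down=63):
    d,o=F[k];P=C+d*o
    J0=np.array(r.get_state()["joint_positions"]);c=[]
    for q in quat(o):
        j=r.ik([*P,105],q)
        if j is not None:c.append((np.abs(np.array(j)-J0).max(),j,q))
    _,j,q=min(c,key=lambda x:x[0])
    r.move_pose([*P,105],q)
    r.move_linear([*P,82],q,rate=60)
    f0=r.get_state()["ft_force"]
    hit=r.move_linear([*P,down],q,rate=12,threshold=22)
    s=r.get_state();print(k,hit,s["tcp_pos"].round(1),(s["ft_force"]-f0).round(1),s["clock"])
    r.move_linear([*P,105],q,rate=60)
E
python3 - <<'E'
from p import *
r.grasp(20)
print(r.get_state()["grip_width"])
press("b")
im=r.snapshot("top");cv2.imwrite("pics/t1.png",cv2.resize(im[120:280,180:350,::-1],None,fx=3.5,fy=3.5,interpolation=cv2.INTER_CUBIC))
im=r.snapshot("wrist");cv2.imwrite("pics/w1.png",im[...,::-1])
E
```

```text
-0.20107317998986196
b False [544.9   4.2  63.9] [-6.8  0.6  9.9] 6.9917
```

View pics/w1.png

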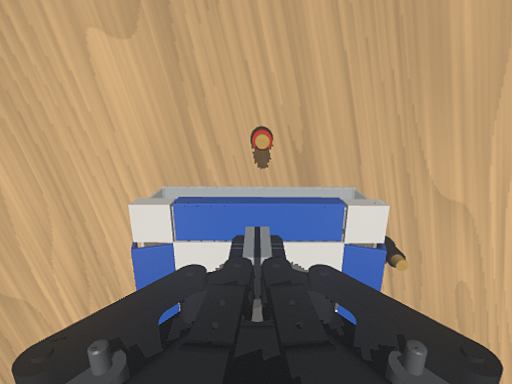

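Run:
```python
from p import *
s=r.get_state();print(s["ft_force"],s["clock"])
# project expected outlines into wrist view
r.hold(0.2)
m=r.camera_model("wrist");im=r.snapshot("wrist")[...,::-1].copy()
def W(x,y,z):return [*(C+x*e+y*n),z]
for z,c in((64,(0,255,0)),(73,(0,0,255))):
    p=proj(m,[W(63,45,64),W(63,75 if z==64 else 74,z),W(-63,75 if z==64 else 74,z),W(-63,45,64)])
    cv2.polylines(im,[p.round().astype(int)],True,c,1)
cv2.imwrite("pics/w2.png",cv2.resize(im[160:260,110:410],None,fx=2.6,fy=2.6,interpolation=cv2.INTER_CUBIC))
```

```text
[ 0.05451925 -0.38773148  0.10280664] 7.9417
```

View pics/w2.png

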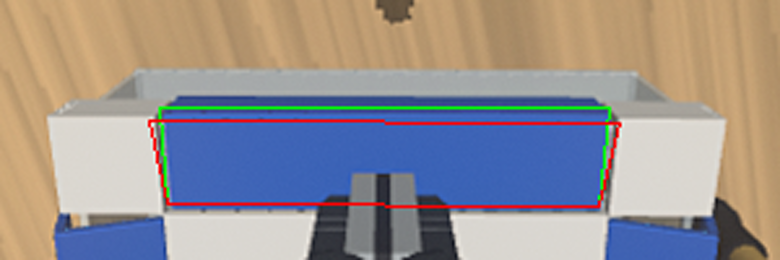

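View pics/t1.png

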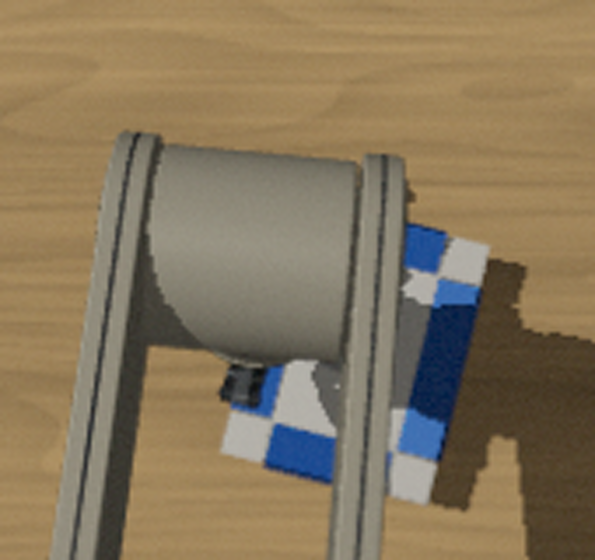

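Run:
```python
from p import *
for k in "adc":
    press(k)
    im=r.snapshot("wrist");cv2.imwrite(f"pics/w_{k}.png",im[...,::-1])
    s=r.get_state();print(s["ft_force"].round(1),s["clock"])
r.move_linear([*r.get_state()["tcp_pos"][:2],230],rate=150)
print(r.get_state()["clock"])
j=np.array(r.get_state()["joint_positions"]); j[0]+=1.1
r.move_j(j)
for c in("top","scene"):cv2.imwrite(f"pics/{c}3.png",r.snapshot(c)[...,::-1])
print(r.get_state()["clock"])
for f,b in(("top3",(200,140,340,290)),("scene3",(180,110,310,260))):
    im=cv2.imread(f"pics/{f}.png")[b[1]:b[3],b[0]:b[2]]
    cv2.imwrite(f"pics/{f}_z.png",cv2.resize(im,None,fx=4,fy=4,interpolation=cv2.INTER_CUBIC))
ims=[cv2.resize(cv2.imread(f"pics/w_{k}.png"),None,fx=.75,fy=.75) for k in "adc"]
cv2.imwrite("pics/w_adc.png",np.vstack([np.hstack(ims[:2]),np.hstack([ims[2],ims[2]*0])]))
```

```text
a False [611.7 -78.9  63.8] [-5.7  0.2 11.1] 11.7583
[-0.6  0.9  0.8] 12.6583
d False [ 514.  -121.8   63.9] [-6.   2.1 11.3] 16.4167
[0.1 0.1 0. ] 17.3167
c False [446.9 -38.6  63.8] [-6.4 -0.7 11.3] 20.8833
[-0.4  0.4  0.4] 21.7833
22.7667
24.575
```

View pics/top3_z.png

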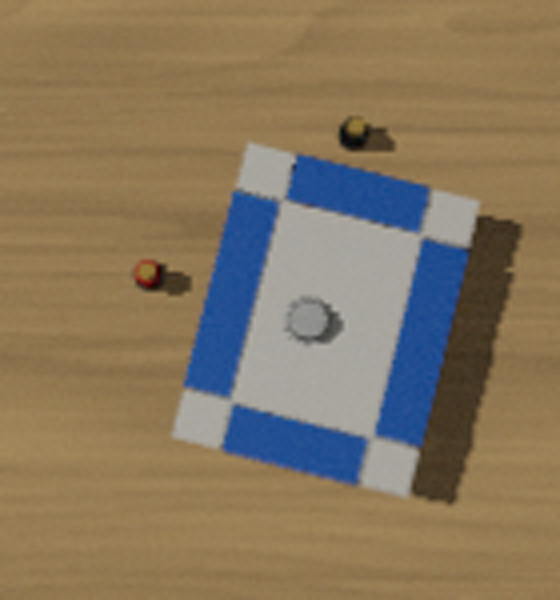

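View pics/scene3_z.png

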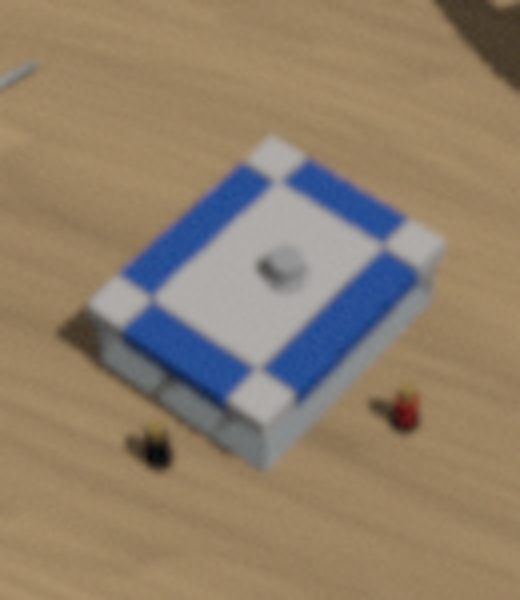

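View pics/w_adc.png

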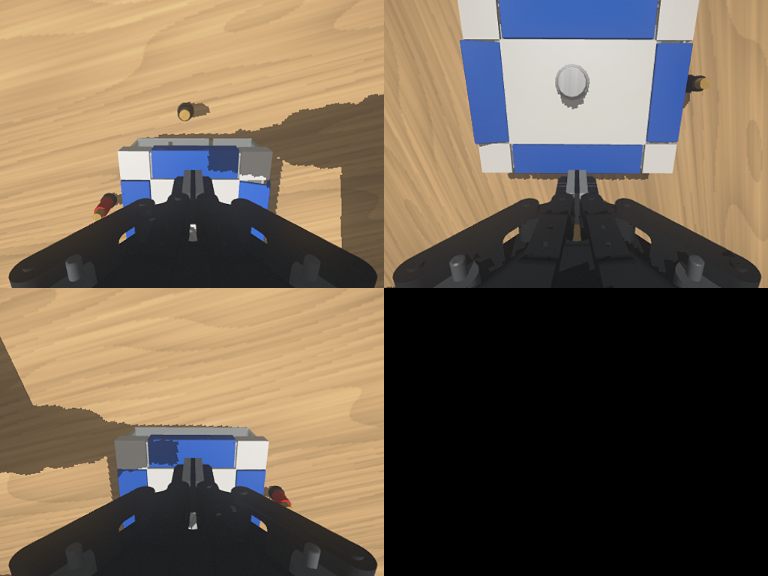

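The wide views show all four flaps in one even shade and flush with the corner pieces. The lid corners and both plugs sit at the same pixels as before.

Run:
```python
from cell import r
import cv2
a=cv2.imread("pics/top0.png");b=cv2.imread("pics/top3.png")
for n,(l,t,rr,bb) in dict(mug=(375,150,425,195),spool=(100,155,135,190),driver=(380,210,418,280),cleaner=(85,230,122,256)).items():
    print(n,cv2.absdiff(a,b)[t:bb,l:rr].mean().round(2))
print(r.get_state()["ft_force"])
r.finish_job()
```

```text
mug 2.5
spool 1.97
driver 2.0
cleaner 2.6
[ 0.35562357  0.0122496  -0.37111224]
the job is handed in; nothing more can be done
```

I pressed all four flaps down once each with the shut fingertips, in the order +y, +x, -y, -x. Then I backed the arm away and handed the job in at about 25 s of the 51 s allowed.

**Force:** at the end of each press the force was about 10–11 N vertical plus 6–7 N sideways. It never tripped the 22 N stop. I did not look into the sideways part, but the box did not visibly move.

**Flaps:** in the last top and scene pictures all four look flush and evenly shaded. I checked the first one (+y) by overlaying its outline on the wrist picture, and it matched the shut position. For the other three I relied on how they look and on the similar press forces. The joint angles themselves cannot be read.

**Surroundings:** the box, the dial and both plugs show at the same pixels as at the start. The image areas around the mug, spool, screwdriver and bottle differ only by noise. The force on the tool was near zero when I handed in.

No check failed or disagreed.

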